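Wind the glue timer, then hold the bridge press in the green

TASK

A guitar bridge lies in the small gluing press and its glue time is about to start. Wind up the bench timer by turning its wing key clockwise, a part turn at a time, until the red pointer stands in the green part of the dial; then push the press's sprung lever down by its orange paddle until the pointer wire stands in the green band of the upright gauge, never into the red, and keep it there for at least two seconds. Your program finishes while still holding the lever down in the green, with the bridge clamped and the other things on the bench left alone.

Things in the scene. Friction and masses are not known exactly. Their poses are not given: they have to be found in the camera images.
- timer_grip (a point): Middle of the brass wing of the timer key, on the key's upright turning axis, 76 mm above the bench; it turns with the key. The timer is a fixed grey round housing, 90 mm across and 40 mm high, with a white dial on top. The wing is an upright plate 36 mm long along this frame's x axis, 9 mm thick along its y axis and 26 mm high (63 to 89 mm above the bench). A red pointer under the wing points along this frame's +x.
- timer_key (a joint): Turn of the timer key in rad: 0 when wound down, grows as the key is turned clockwise seen from above, stop at 5.0. It stays where it is let go; turning it takes about 0.1 N m. The green part of the dial is 3.35 to 3.85. It starts between 0 and 1.4, and the dial may be turned up to a quarter turn either way.
- press_paddle (a point): Middle of the top face of the orange-topped paddle, 31 x 44 mm, at the free end of the press lever; moves with the lever. At rest it is about 126 mm above the bench and the paddle slopes up toward its free end by 0.29 rad; with the lever level it is 74 mm above the bench.
- press_lever (a joint): Turn of the press lever in rad: 0 at rest (raised), grows as the paddle is pushed down, stop at 0.50; level at 0.29. A spring always drives it back up: about 2.5 N at the paddle to start it, 6 to 10 N in the green. The paddle sits 184 mm from the pivot, so the green band, 0.23 to 0.35, is 63 to 85 mm paddle height above the bench. Red begins at 0.40. The rubber foot meets the bridge at about 0.15 and is sprung.
- press: The fixed press: a plywood base 196 x 76 x 16 mm with a nest for the bridge, origin under its middle, long axis along x; lever pivot at x = +78 mm, 66 mm high; paddle at x = -106 mm when level. A white upright gauge plate 22 mm wide, up to 120 mm high, stands on the base at x = -58 mm, y = +37 mm, with a green band and below it a red one; a wire on the lever points at it.
- bridge_blank: Dark rosewood guitar bridge 160 x 33 x 10 mm lying in the nest of the press, its long side (y axis) along the press's x; origin in the middle of its underside.
- press_pad: Sprung rubber foot, 21 mm across, under the lever, that comes down on the middle of the bridge.
- block_2: Brown hardwood offcut 50 x 75 x 30 mm, to be left alone; origin in the middle of its underside.
- masking_tape: Roll of cream masking tape lying flat, 99 mm across, 24 mm high, to be left alone; origin in the middle of its underside.
- spring_clamp: Black plastic spring clamp with an orange tip lying flat, 85 x 162 x 27 mm, to be left alone; origin in the middle of its underside.

How it is judged (in metres and radians):
On the way, in this order (a step that is already met when the one before it is completed fails the run):
1. the timer key is wound into the green part of the dial and let go (value of joint timer_key between 3.3 and 3.9 rad and contact force between the fingers and timer_key below 0.2 N), for 0.2 s.
2. the lever is held in the green band for two seconds (value of joint press_lever between 0.22 and 0.36 rad), for 2 s.
At the end, for the whole second after the job is handed in: The timer key stands between 3.3 and 3.9 rad, the gripper's fingers push on the press lever with more than 2 N and hold it between 0.22 and 0.36 rad, and the rubber foot presses on the bridge with more than 1 N (all of step 2 and value of joint timer_key between 3.3 and 3.9 rad and contact force between the fingers and press_lever above 2 N and contact force between press_pad and bridge_blank above 1 N); the arm keeps its last pose, push and grip.
It fails at once if the lever is pushed into the red (value of joint press_lever above 0.4 rad).
It fails at once if the bridge is shifted in its nest (distance of bridge_blank from where it was at the start of the episode above 0.01 m).
It fails at once if the wood offcut is disturbed (distance of block_2 from where it was at the start of the episode above 0.02 m).
It fails at once if the masking tape is disturbed (distance of masking_tape from where it was at the start of the episode above 0.02 m).
It fails at once if the spring clamp is disturbed (distance of spring_clamp from where it was at the start of the episode above 0.02 m).
It also fails if it takes over 64 s, if anything falls off the work surface, if the arm or the gripper's body presses on something with over 40 N, if the wrist force passes 120 N, or if a joint passes its speed limit or range.

ROBOT

A 6-joint arm with a two-finger parallel gripper is mounted at the origin on a cart in front of the work surface, level with it; the furniture and walls round the work are solid. World frame = base frame: x ahead of the robot, y to its left, z up, the work surface at z = 0. Lengths are in m, angles in degrees, forces in N, time in s.
With the tool pointing down it reaches from about 0.3 to 0.75 m from the base axis. Payload 8.5 kg.
Tool frame: the origin (TCP) lies on the centre line of the jaws, within the pads' length; the fingertips stand 19 mm ahead of it and the grasp point (between the pads) is the TCP; z points along the fingers, x is the direction in which the jaws open and shut, and the axes are right-handed (so a half turn about z gives the same grasp; the last joint's range is limited). The gripper opens to 85 mm and grips with 20 to 120 N. Pads are 22 mm wide; open, the fingers measure 114 mm over their backs; the gripper's body (76 mm by 85 mm) begins 54 mm behind the grasp point. The pads swing forward as they close: fully open they stand 13 mm farther back than shut.
Start: joints at [-83.268, 21.807, 74.336, -0, 83.858, -12.336], TCP at [0.18, -0.52, 0.25] pointing down, gripper open.
Joint ranges: [-178.18, 178.18], [-50.72, 133.34], [12.68, 142.11], [-81.47, 261.47], [9.98, 163.14], [-165.26, 165.26]. Speed limits (degrees/s): [136.94, 136.94, 180, 180, 180, 180].

INTERFACE

Orientations are given as a 3x3 rotation matrix whose columns are the frame's x, y, z axes.
In Python, from rig import env, cams, order gives the robot as it stands.
- The arm moves only by the tool step_arm, never from a script. Its argument "steps" is a list of rows, each an object with "xyz": the shift along the tool's x, y, z normalised to -1 to 1, where 1 is 0.04 m, a list of three; "turn": the turn, a rotation vector about the tool's x, y, z normalised to -1 to 1, where 1 is 0.08 rad, a list of three; "gripper": the gripper command: -1 is shut, 1 is fully open, values between are in proportion. A call has 1 to 20 rows; each row shifts and turns the commanded pose from where the row before left it, along the tool's axes as they then stand; what a row does not reach is not made up. A row lasts 1/12 s, in which the tool goes at most 41.7 mm and 7.16 degrees, less where a joint would pass 70% of its speed; a pose out of reach is approached as far as the arm can. A call with a number of a shift or a turn outside -1 to 1 is refused whole. A call with a gripper value outside its range is refused whole. The fingers move at their own pace and stop on an object; "squeeze" is the grip in N (left out, the last holds). Time passes only in rows, so rows that do not move let the fingers close. It gives the time, the measured TCP pose, the force and the opening at its end, in the units of the state.
- env.observe(): the state, without advancing time (a new reading comes with each control period).
- cams.get_image(name): name is "scene" or "top" or "wrist"; returns (picture, depth): 400x640x3 uint8, red, green, blue; 400x640 float32, m along the optical axis (not along the pixel's ray), 0 where there is no reading.
- cams.camera_info(name): a dict with "fx", "fy", "cx", "cy" (pixels), "extrinsics" (4x4, takes a point from camera to world coordinates). Camera axes: x right, y down, z forward; pixel columns grow to the right and rows downward; lengths in m; the calibration is good to about 2 mm. A picture is of the moment at which its call begins: read the wrist's pose just before it. camera_info takes no time and is no camera call; for the wrist camera it gives the pose at the moment of the call.
- order.close_job(): hands the job in, once; it reports no verdict.
The state is a dict: "time_s": time; "q": joint angles; "qvel": joint speeds; "joint_efforts": joint torques, N m; "position": TCP position; "tool_rot": TCP orientation; "ft_force": force on the tool from outside, world axes, zero at the start; "wrist_torque": the same for the moment, N m; "grip_width": finger opening in m.
Only numpy, scipy, OpenCV 4.12 (cv2) and the standard library are available. Lean on these libraries where they do the work, as an engineer would, in place of code of your own. Each camera call takes 0.05 s, during which the arm holds its last target. There are 200 camera calls.

## Working session

There is one attempt and no reset: what is moved stays moved. The work goes in short steps, Python scripts to look and compute and a tool call to move; the robot and the scene stay as the last step left them, time stands still between calls to the robot, and variables do not carry over. Pictures are saved under pics/ and viewed, about 8 in all and at most 12, crops included, and the job is handed in when it is done.

Besides the shell and the picture viewer there is one more tool, called after "Call:" in YAML: its name, and indented under it one key for each argument. step_arm: Moves the arm, as the interface text tells. Scaled input: -1 to 1 covers 0.04 m each way for a shift and 0.08 rad each way for a turn. Its arguments: {"type":"object","properties":{"steps":{"type":"array"},"squeeze":{"type":"number"}},"required":["steps"]}

```bash
mkdir -p pics; ls; python3 - <<'E'
from rig import env,cams,order
import cv2,numpy as np
s=env.observe();print(s['time_s'],s['position'],s['tool_rot'],s['grip_width'])
for n in ['top','scene']:
    im,d=cams.get_image(n);np.savez(f'pics/{n}.npz',im=im,d=d);i=cams.camera_info(n);print(n,i)
    cv2.imwrite(f'pics/{n}1.png',im[:,:,::-1])
E
```

```text
pics
0.0 [ 0.17965037 -0.51954833  0.24970677] [[ 3.26673523e-01 -9.45137228e-01 -1.74108712e-04]
 [-9.45136124e-01 -3.26673414e-01  1.47939830e-03]
 [-1.45511109e-03 -3.18723822e-04 -9.99998891e-01]] 0.085534294065878
top {'fx': 385.06952178536403, 'fy': 385.06952178536403, 'cx': 317.7125907209876, 'cy': 197.03088464412713, 'extrinsics': array([[-0.03009964, -0.99482674,  0.09702453,  0.38479167],
       [-0.99950333,  0.03086253,  0.00637139,  0.36076415],
       [-0.00933285, -0.09678457, -0.9952616 ,  0.96386765],
       [ 0.        ,  0.        ,  0.        ,  1.        ]])}
scene {'fx': 476.89637512073966, 'fy': 476.89637512073966, 'cx': 316.87504398745733, 'cy': 206.5152123519382, 'extrinsics': array([[-0.80942301, -0.32165426,  0.49129719,  0.06046122],
       [-0.58709217,  0.42540034, -0.68873604,  0.95444091],
       [ 0.01253689, -0.84591553, -0.53316953,  0.57672492],
       [ 0.        ,  0.        ,  0.        ,  1.        ]])}
```

View pics/top1.png

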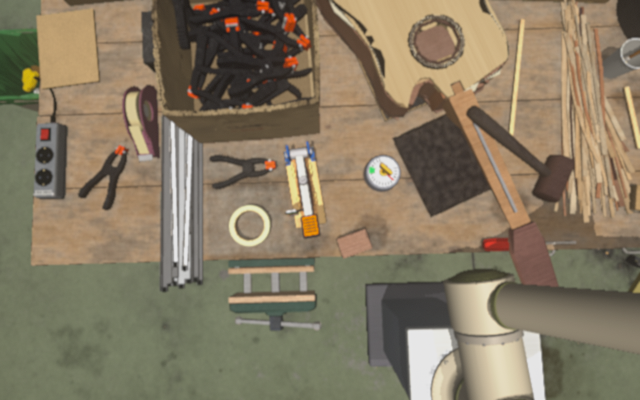

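View pics/scene1.png

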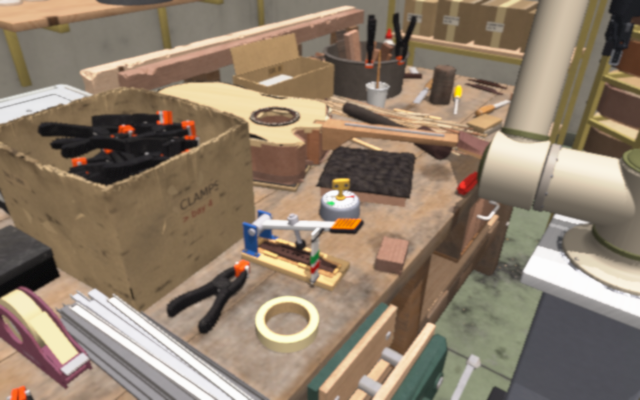

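The top view shows the timer at about (382,172) and the press lever running from (300,150) to the orange paddle at (310,226). The tape is at (250,225), the clamp at (243,170) and the offcut at (354,242). The scene view agrees.

```bash
cat > h.py <<'E'
import numpy as np,cv2
from rig import env,cams,order
def ray(i,u,v,z):
    E=np.array(i['extrinsics']);d=E[:3,:3]@np.array([(u-i['cx'])/i['fx'],(v-i['cy'])/i['fy'],1])
    return E[:3,3]+d*(z-E[2,3])/d[2]
def proj(i,p):
    E=np.array(i['extrinsics']);c=E[:3,:3].T@(np.array(p)-E[:3,3]);return c[0]/c[2]*i['fx']+i['cx'],c[1]/c[2]*i['fy']+i['cy']
E
python3 - <<'E'
from h import *
i=cams.camera_info('top');D=np.load('pics/top.npz');im=D['im'];d=D['d']
for n,u,v,z in [('timer',382,172,.04),('pivot',299,152,.066),('paddle',310,226,.126),('block',354,242,.03),('tape',250,225,.024),('clamptip',272,165,.02),('boxcorner',319,132,.2)]:
    print(n,ray(i,u,v,z).round(3),d[v,u])
h=cv2.cvtColor(im,cv2.COLOR_RGB2HSV)
m=cv2.inRange(h,(8,180,150),(25,255,255));m[:205]=0;m[245:]=0;m[:,:290]=0;m[:,330:]=0
ys,xs=np.nonzero(m);print(xs.mean(),ys.mean(),len(xs),ray(i,xs.mean(),ys.mean(),.126),cv2.minAreaRect(np.c_[xs,ys].astype(np.float32)))
print(i and env.observe()['q'])
E
```

```text
timer [0.531 0.209 0.04 ] 0.91692215
pivot [0.581 0.408 0.066] 0.9010023
paddle [0.404 0.385 0.126] 0.8315575
block [0.364 0.283 0.03 ] 0.9272942
tape [0.413 0.534 0.024] 0.96607137
clamptip [0.56  0.478 0.02 ] 0.95495176
boxcorner [0.592 0.359 0.2  ] 0.96262825
310.0210526315789 225.37543859649122 285 [0.40518879 0.38468096 0.126     ] ((310.0400085449219, 225.2799835205078), (19.516149520874023, 14.707822799682617), 81.8698959350586)
[-8.32662037e+01  2.18385877e+01  7.43799286e+01  1.69288309e-03
  8.38611442e+01 -1.23363847e+01]
```

Call:
step_arm:
  steps:
    - {"xyz": [-0.71,-0.7,-0.05],"turn": [0,0,0],"gripper": 1}
    - {"xyz": [-0.71,-0.7,-0.05],"turn": [0,0,0],"gripper": 1}
    - {"xyz": [-0.71,-0.7,-0.05],"turn": [0,0,0],"gripper": 1}
    - {"xyz": [-0.71,-0.7,-0.05],"turn": [0,0,0],"gripper": 1}
    - {"xyz": [-0.71,-0.7,-0.05],"turn": [0,0,0],"gripper": 1}
    - {"xyz": [-0.71,-0.7,-0.05],"turn": [0,0,0],"gripper": 1}
    - {"xyz": [-0.71,-0.7,-0.05],"turn": [0,0,0],"gripper": 1}
    - {"xyz": [-0.71,-0.7,-0.05],"turn": [0,0,0],"gripper": 1}
    - {"xyz": [-0.71,-0.7,-0.05],"turn": [0,0,0],"gripper": 1}
    - {"xyz": [-0.71,-0.7,-0.05],"turn": [0,0,0],"gripper": 1}
    - {"xyz": [-0.71,-0.7,-0.05],"turn": [0,0,0],"gripper": 1}
    - {"xyz": [-0.71,-0.7,-0.05],"turn": [0,0,0],"gripper": 1}
    - {"xyz": [-0.71,-0.7,-0.05],"turn": [0,0,0],"gripper": 1}
    - {"xyz": [-0.71,-0.7,-0.05],"turn": [0,0,0],"gripper": 1}
    - {"xyz": [-0.71,-0.7,0],"turn": [0,0,0],"gripper": 1}
    - {"xyz": [-0.71,-0.7,0],"turn": [0,0,0],"gripper": 1}
    - {"xyz": [-0.71,-0.7,0],"turn": [0,0,0],"gripper": 1}
    - {"xyz": [-0.71,-0.7,0],"turn": [0,0,0],"gripper": 1}
    - {"xyz": [-0.5,-0.5,0],"turn": [0,0,0],"gripper": 1}
    - {"xyz": [0,0,0],"turn": [0,0,0],"gripper": 1}

```text
time_s: 1.77
position: [0.5024, 0.1574, 0.2773]
tool_rot: [[0.331, -0.944, -0.001], [-0.944, -0.331, 0.001], [-0.001, 0.0, -1.0]]
ft_force: [0.1, -1.1, -0.5]
grip_width: 0.0855
```

```bash
python3 - <<'E'
from h import *
s=env.observe();print(s['time_s'],s['position'],s['q'],s['ft_force'])
i=cams.camera_info('wrist');im,d=cams.get_image('wrist');np.savez('pics/w1.npz',im=im,d=d)
print(i);print(proj(i,[.531,.209,.04]))
cv2.imwrite('pics/w1.png',im[:,:,::-1])
E
```

```text
1.7667 [0.50241978 0.1573688  0.27734123] [4.46762450e+00 1.83826900e+01 7.50719548e+01 6.11896319e-02
 8.65899178e+01 7.51486101e+01] [ 0.08840605 -1.13509259 -0.50872441]
{'fx': 277.14549698892705, 'fy': 277.14549698892705, 'cx': 317.5339611676532, 'cy': 200.3582251861845, 'extrinsics': array([[ 0.33092407, -0.89142088, -0.30960957,  0.58375508],
       [-0.94365579, -0.31320905, -0.10683561,  0.18495085],
       [-0.00173702,  0.32751934, -0.94484288,  0.40073677],
       [ 0.        ,  0.        ,  0.        ,  1.        ]])}
(np.float64(286.64230126930994), np.float64(138.88532724861767))
```

View pics/w1.png

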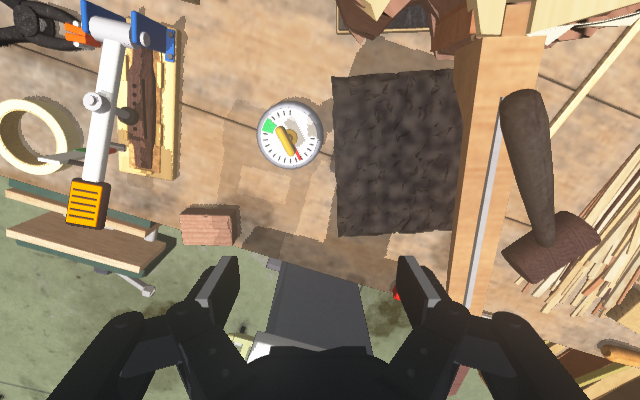

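The wrist picture shows the timer dial at about (290,134), with green at the left (268,126). The yellow wing runs roughly from (280,130) to (293,152) and the red pointer goes to about (299,158). I'll measure these by colour.

```bash
cat >> h.py <<'E'
def timer(i,im,c,r=36):
    u,v=map(int,c);h=cv2.cvtColor(im,cv2.COLOR_RGB2HSV);M=np.zeros(im.shape[:2],np.uint8);cv2.circle(M,(u,v),r,255,-1)
    R={}
    for n,lo,hi,z in [('green',(45,90,80),(90,255,255),.041),('red',(172,120,80),(180,255,255),.055),('red0',(0,150,80),(6,255,255),.055),('wing',(18,120,100),(32,255,255),.085),('brass',(12,100,60),(32,255,255),.085)]:
        m=cv2.inRange(h,lo,hi)&M;ys,xs=np.nonzero(m)
        if len(xs)<3: continue
        P=np.array([ray(i,a,b,z)[:2] for a,b in zip(xs,ys)]);mu=P.mean(0);w,V=np.linalg.eigh(np.cov(P.T))
        R[n]=mu;print(n,len(xs),mu.round(4),'axis deg',np.degrees(np.arctan2(V[1,1],V[0,1])).round(1),'ext',(np.sqrt(w)*3.46).round(4))
    return R
def ang(p,c): return np.degrees(np.arctan2(p[1]-c[1],p[0]-c[0]))
E
python3 - <<'E'
from h import *
i=cams.camera_info('wrist');im=np.load('pics/w1.npz')['im']
R=timer(i,im,(290,134))
cr=im[90:180,240:340];cv2.imwrite('pics/w1c.png',cv2.resize(cr,None,fx=6,fy=6,interpolation=cv2.INTER_CUBIC)[:,:,::-1])
# dial ellipse
h=cv2.cvtColor(im,cv2.COLOR_RGB2HSV);m=cv2.inRange(h,(0,0,200),(180,40,255))[90:180,240:340]
k=cv2.findContours(m,cv2.RETR_EXTERNAL,cv2.CHAIN_APPROX_NONE)[0];k=max(k,key=cv2.contourArea);e=cv2.fitEllipse(cv2.convexHull(k));print(e)
c=ray(i,e[0][0]+240,e[0][1]+90,.04);print('centre',c)
for n in R: print(n,ang(R[n],c))
E
```

```text
green 125 [0.538  0.2331] axis deg 157.0 ext [0.0134 0.0143]
red0 18 [0.5181 0.1868] axis deg -137.0 ext [0.0022 0.013 ]
wing 295 [0.536  0.2037] axis deg -138.8 ext [0.0179 0.0301]
brass 346 [0.5363 0.2037] axis deg -138.0 ext [0.0175 0.03  ]
((48.172569274902344, 45.55390167236328), (58.42489242553711, 63.45362091064453), 161.05723571777344)
centre [0.53477115 0.20618518 0.04      ]
green 83.11044371433302
red0 -130.79391264652435
wing -62.95525679580647
brass -58.76763113828652
```

View pics/w1c.png

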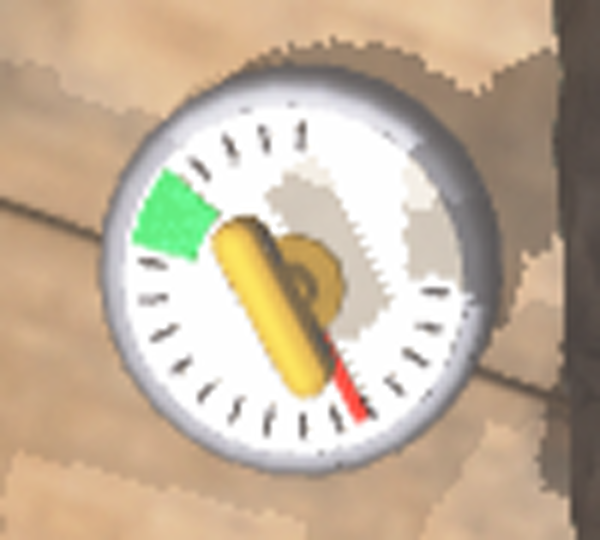

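Call:
step_arm:
  steps:
    - {"xyz": [0,0,0],"turn": [0,0,-1],"gripper": 0.1}
    - {"xyz": [0,0,0],"turn": [0,0,-1],"gripper": 0.1}
    - {"xyz": [0,0,0],"turn": [0,0,-1],"gripper": 0.1}
    - {"xyz": [0,0,0],"turn": [0,0,-1],"gripper": 0.1}
    - {"xyz": [0,0,0],"turn": [0,0,-1],"gripper": 0.1}
    - {"xyz": [0,0,0],"turn": [0,0,-1],"gripper": 0.1}
    - {"xyz": [0,0,0],"turn": [0,0,-1],"gripper": 0.1}
    - {"xyz": [0,0,0],"turn": [0,0,-1],"gripper": 0.1}
    - {"xyz": [0,0,0],"turn": [0,0,-1],"gripper": 0.1}
    - {"xyz": [0,0,0],"turn": [0,0,-1],"gripper": 0.1}
    - {"xyz": [0,0,0],"turn": [0,0,-1],"gripper": 0.1}
    - {"xyz": [0,0,0],"turn": [0,0,-1],"gripper": 0.1}
    - {"xyz": [0,0,0],"turn": [0,0,-1],"gripper": 0.1}
    - {"xyz": [0,0,0],"turn": [0,0,-1],"gripper": 0.1}
    - {"xyz": [0,0,0],"turn": [0,0,-1],"gripper": 0.1}
    - {"xyz": [0,0,0],"turn": [0,0,-1],"gripper": 0.1}
    - {"xyz": [0,0,0],"turn": [0,0,-1],"gripper": 0.1}
    - {"xyz": [0,0,0],"turn": [0,0,-1],"gripper": 0.1}
    - {"xyz": [0,0,0],"turn": [0,0,-1],"gripper": 0.1}
    - {"xyz": [0,0,0],"turn": [0,0,-1],"gripper": 0.1}

```text
time_s: 3.48
position: [0.501, 0.1524, 0.2782]
tool_rot: [[0.934, 0.357, -0.001], [0.357, -0.934, -0.0], [-0.001, 0.0, -1.0]]
ft_force: [0.7, -0.4, -0.2]
grip_width: 0.0469
```

Call:
step_arm:
  steps:
    - {"xyz": [0,0,0],"turn": [0,0,-1],"gripper": 0.1}
    - {"xyz": [0,0,0],"turn": [0,0,-1],"gripper": 0.1}
    - {"xyz": [0,0,0],"turn": [0,0,-1],"gripper": 0.1}
    - {"xyz": [0,0,0],"turn": [0,0,-1],"gripper": 0.1}
    - {"xyz": [0,0,0],"turn": [0,0,-1],"gripper": 0.1}
    - {"xyz": [0,0,0],"turn": [0,0,-1],"gripper": 0.1}
    - {"xyz": [0,0,0],"turn": [0,0,-1],"gripper": 0.1}
    - {"xyz": [0,0,0],"turn": [0,0,-1],"gripper": 0.1}
    - {"xyz": [0,0,0],"turn": [0,0,-1],"gripper": 0.1}
    - {"xyz": [0,0,0],"turn": [0,0,-1],"gripper": 0.1}
    - {"xyz": [0,0,0],"turn": [0,0,-1],"gripper": 0.1}
    - {"xyz": [0,0,0],"turn": [0,0,-1],"gripper": 0.1}
    - {"xyz": [0,0,0],"turn": [0,0,-1],"gripper": 0.1}
    - {"xyz": [0,0,0],"turn": [0,0,-1],"gripper": 0.1}
    - {"xyz": [0,0,0],"turn": [0,0,-1],"gripper": 0.1}
    - {"xyz": [0,0,0],"turn": [0,0,-1],"gripper": 0.1}
    - {"xyz": [0,0,0],"turn": [0,0,-1],"gripper": 0.1}
    - {"xyz": [0,0,0],"turn": [0,0,-1],"gripper": 0.1}
    - {"xyz": [0,0,0],"turn": [0,0,-1],"gripper": 0.1}
    - {"xyz": [0,0,0],"turn": [0,0,-1],"gripper": 0.1}

```text
time_s: 5.15
position: [0.501, 0.1524, 0.2782]
tool_rot: [[-0.384, 0.923, -0.001], [0.923, 0.384, -0.0], [-0.0, -0.001, -1.0]]
ft_force: [-0.2, 1.1, -0.7]
grip_width: 0.0469
```

Call:
step_arm:
  steps:
    - {"xyz": [0,0,0],"turn": [0,0,-1],"gripper": 0.1}
    - {"xyz": [0,0,0],"turn": [0,0,-1],"gripper": 0.1}
    - {"xyz": [0,0,0],"turn": [0,0,-1],"gripper": 0.1}
    - {"xyz": [0,0,0],"turn": [0,0,-1],"gripper": 0.1}
    - {"xyz": [0,0,0],"turn": [0,0,0],"gripper": 0.1}
    - {"xyz": [0,0,0],"turn": [0,0,0],"gripper": 0.1}

```text
time_s: 5.65
position: [0.5011, 0.1527, 0.2783]
tool_rot: [[-0.65, 0.76, -0.0], [0.76, 0.65, -0.0], [0.0, -0.0, -1.0]]
ft_force: [0.3, -1.0, 0.9]
grip_width: 0.047
```

```bash
cat >> h.py <<'E'
def to(p,s=None):
    s=s or env.observe();return (np.array(s['tool_rot']).T@(np.array(p)-s['position'])/.04).round(2)
def yaw(s): R=np.array(s['tool_rot']);return np.degrees(np.arctan2(R[1,0],R[0,0]))
E
python3 - <<'E'
from h import *
s=env.observe();print(s['time_s'],s['position'],s['q'],yaw(s),s['grip_width'],'to',to([.5350,.2055,.16]))
E
```

```text
5.65 [0.50113594 0.15273227 0.27829193] [ 3.99207572e+00  1.80775198e+01  7.53678034e+01 -6.41246351e-03
  8.65755893e+01 -1.26569549e+02] 130.56200720618878 0.04695897286436732 to [0.45 1.5  2.96]
```

Call:
step_arm:
  steps:
    - {"xyz": [0.11,0.37,0.74],"turn": [0,0,0],"gripper": 0.1}
    - {"xyz": [0.11,0.37,0.74],"turn": [0,0,0],"gripper": 0.1}
    - {"xyz": [0.11,0.38,0.74],"turn": [0,0,0],"gripper": 0.1}
    - {"xyz": [0.11,0.38,0.74],"turn": [0,0,0],"gripper": 0.1}
    - {"xyz": [0,0,0],"turn": [0,0,0],"gripper": 0.1}
    - {"xyz": [0,0,0],"turn": [0,0,0],"gripper": 0.1}

```text
time_s: 6.15
position: [0.5349, 0.2057, 0.159]
tool_rot: [[-0.652, 0.758, -0.003], [0.758, 0.652, -0.001], [0.001, -0.003, -1.0]]
ft_force: [0.3, -0.5, -0.2]
grip_width: 0.0468
```

```bash
python3 - <<'E'
from h import *
s=env.observe();print(s['time_s'],s['position'],yaw(s))
i=cams.camera_info('wrist');im,d=cams.get_image('wrist');np.savez('pics/w2.npz',im=im,d=d)
c=proj(i,[.535,.2055,.05]);print(c)
R=timer(i,im,c,70)
cv2.imwrite('pics/w2.png',im[:,:,::-1])
E
```

```text
6.15 [0.53489205 0.20570589 0.15902753] 130.68364233830442
(np.float64(318.2640325196765), np.float64(203.64052729940693))
green 208 [0.5392 0.2355] axis deg 171.4 ext [0.0138 0.0149]
red0 70 [0.5173 0.19  ] axis deg 46.7 ext [0.0027 0.0192]
wing 579 [0.5312 0.2047] axis deg -136.7 ext [0.0132 0.0372]
brass 705 [0.53   0.2035] axis deg -135.9 ext [0.013  0.0393]
```

View pics/w2.png

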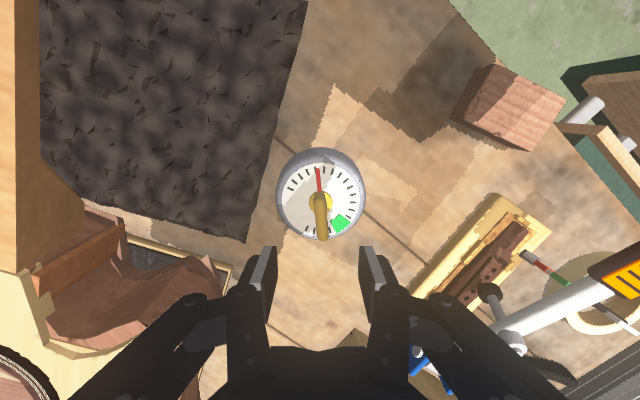

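The wing stands at (320,215), midway between the fingers and in line with the pads. I'll go down and grip it.

Call:
step_arm:
  steps:
    - {"xyz": [0,0,0.6],"turn": [0,0,0],"gripper": 0.1}
    - {"xyz": [0,0,0.6],"turn": [0,0,0],"gripper": 0.1}
    - {"xyz": [0,0,0.5],"turn": [0,0,0],"gripper": 0.1}
    - {"xyz": [0,0,0.3],"turn": [0,0,0],"gripper": 0.1}
    - {"xyz": [0,0,0],"turn": [0,0,0],"gripper": 0.1}
    - {"xyz": [0,0,0],"turn": [0,0,0],"gripper": -1}
    - {"xyz": [0,0,0],"turn": [0,0,0],"gripper": -1}
    - {"xyz": [0,0,0],"turn": [0,0,0],"gripper": -1}
    - {"xyz": [0,0,0],"turn": [0,0,0],"gripper": -1}
    - {"xyz": [0,0,0],"turn": [0,0,0],"gripper": -1}
    - {"xyz": [0,0,0],"turn": [0,0,0],"gripper": -1}
  squeeze: 40

```text
time_s: 7.12
position: [0.5344, 0.2083, 0.082]
tool_rot: [[-0.653, 0.757, 0.0], [0.757, 0.653, 0.004], [0.003, 0.003, -1.0]]
ft_force: [-8.7, 12.6, 8.8]
grip_width: 0.0086
```

Call:
step_arm:
  steps:
    - {"xyz": [0.06,0,0],"turn": [0,0,0],"gripper": -1}
    - {"xyz": [0,0,0],"turn": [0,0,0.5],"gripper": -1}
    - {"xyz": [0,0,0],"turn": [0,0,1],"gripper": -1}
    - {"xyz": [0,0,0],"turn": [0,0,1],"gripper": -1}
    - {"xyz": [0,0,0],"turn": [0,0,1],"gripper": -1}
    - {"xyz": [0,0,0],"turn": [0,0,1],"gripper": -1}
    - {"xyz": [0,0,0],"turn": [0,0,1],"gripper": -1}
    - {"xyz": [0,0,0],"turn": [0,0,1],"gripper": -1}
    - {"xyz": [0,0,0],"turn": [0,0,1],"gripper": -1}
    - {"xyz": [0,0,0],"turn": [0,0,1],"gripper": -1}
    - {"xyz": [0,0,0],"turn": [0,0,0.5],"gripper": -1}
    - {"xyz": [0,0,0],"turn": [0,0,0],"gripper": -1}

```text
time_s: 8.12
position: [0.5347, 0.2074, 0.082]
tool_rot: [[0.011, 1.0, 0.003], [1.0, -0.011, -0.0], [-0.0, 0.003, -1.0]]
ft_force: [-1.9, -3.3, 5.3]
grip_width: 0.0083
```

```bash
python3 - <<'E'
from h import *
s=env.observe();print(s['time_s'],s['position'],yaw(s),s['q'][5],s['grip_width'],s['ft_force'],s['wrist_torque'],'force in tool',np.array(s['tool_rot']).T@s['ft_force'])
E
```

```text
8.1167 [0.53465699 0.207385   0.08204398] 89.35821933232478 -79.93200536884422 0.008326742264306205 [-1.94559126 -3.33021578  5.31034546] [-0.41742254  0.15693163 -0.07710171] force in tool [-3.35335825 -1.88980035 -5.31592649]
```

Call:
step_arm:
  steps:
    - {"xyz": [0,0,0],"turn": [0,0,0.5],"gripper": -1}
    - {"xyz": [0,0,0],"turn": [0,0,1],"gripper": -1}
    - {"xyz": [0,0,0],"turn": [0,0,1],"gripper": -1}
    - {"xyz": [0,0,0],"turn": [0,0,1],"gripper": -1}
    - {"xyz": [0,0,0],"turn": [0,0,1],"gripper": -1}
    - {"xyz": [0,0,0],"turn": [0,0,1],"gripper": -1}
    - {"xyz": [0,0,0],"turn": [0,0,1],"gripper": -1}
    - {"xyz": [0,0,0],"turn": [0,0,1],"gripper": -1}
    - {"xyz": [0,0,0],"turn": [0,0,1],"gripper": -1}
    - {"xyz": [0,0,0],"turn": [0,0,1],"gripper": -1}
    - {"xyz": [0,0,0],"turn": [0,0,1],"gripper": -1}
    - {"xyz": [0,0,0],"turn": [0,0,1],"gripper": -1}
    - {"xyz": [0,0,0],"turn": [0,0,1],"gripper": -1}
    - {"xyz": [0,0,0],"turn": [0,0,1],"gripper": -1}
    - {"xyz": [0,0,0],"turn": [0,0,1],"gripper": -1}
    - {"xyz": [0,0,0],"turn": [0,0,1],"gripper": -1}
    - {"xyz": [0,0,0],"turn": [0,0,1],"gripper": -1}
    - {"xyz": [0,0,0],"turn": [0,0,0.7],"gripper": -1}
    - {"xyz": [0,0,0],"turn": [0,0,0],"gripper": -1}
    - {"xyz": [0,0,0],"turn": [0,0,0],"gripper": -1}

```text
time_s: 9.78
position: [0.5333, 0.2058, 0.082]
tool_rot: [[0.983, 0.185, -0.001], [0.185, -0.983, -0.004], [-0.001, 0.004, -1.0]]
ft_force: [-8.0, -12.5, 11.3]
grip_width: 0.0083
```

```bash
python3 - <<'E'
from h import *
s=env.observe();print(s['time_s'],s['position'],yaw(s),s['q'][5],s['grip_width'],'force in tool',np.array(s['tool_rot']).T@s['ft_force'])
i=cams.camera_info('wrist');im,d=cams.get_image('wrist')
c=proj(i,[.5345,.2075,.05]);print(c);timer(i,im,c,120)
u,v=map(int,c);cr=im[max(0,v-110):v+110,u-120:u+120];cv2.imwrite('pics/w3.png',cv2.resize(cr,None,fx=2.5,fy=2.5)[:,:,::-1])
E
```

```text
9.7833 [0.533259   0.2057596  0.08201707] 10.641488428330781 -1.2079334751598525 0.00828899090336156 force in tool [-10.23481616  10.84549419 -11.29536668]
(np.float64(317.7594966623941), np.float64(243.54790550484432))
green 498 [0.539  0.2347] axis deg 169.4 ext [0.0139 0.0149]
red0 160 [0.5294 0.2321] axis deg 100.6 ext [0.0028 0.0199]
wing 1233 [0.5334 0.2125] axis deg 100.7 ext [0.0105 0.0467]
brass 1765 [0.5373 0.2155] axis deg 133.1 ext [0.0406 0.053 ]
```

View pics/w3.png

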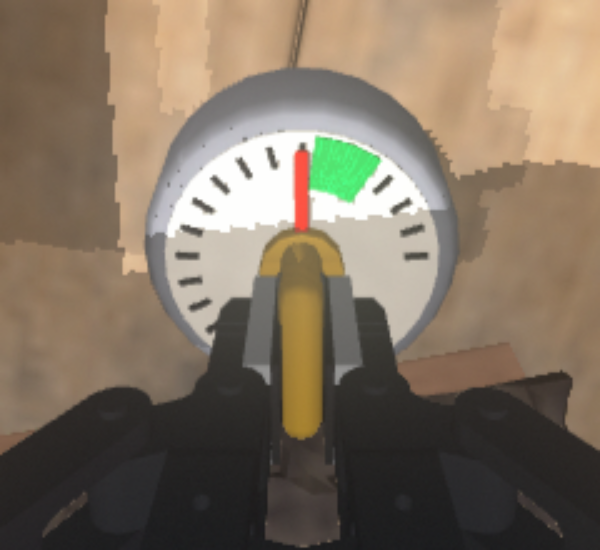

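The red pointer (302,185) is just short of the green patch (345,165). It needs about 20° more clockwise, which is 4.5 rows. I'll also ease off some of the side load.

Call:
step_arm:
  steps:
    - {"xyz": [-0.03,0.03,0],"turn": [0,0,0.5],"gripper": -1}
    - {"xyz": [0,0,0],"turn": [0,0,1],"gripper": -1}
    - {"xyz": [0,0,0],"turn": [0,0,1],"gripper": -1}
    - {"xyz": [0,0,0],"turn": [0,0,1],"gripper": -1}
    - {"xyz": [0,0,0],"turn": [0,0,1],"gripper": -1}
    - {"xyz": [0,0,0],"turn": [0,0,0],"gripper": -1}
    - {"xyz": [0,0,0],"turn": [0,0,0],"gripper": -1}

```text
time_s: 10.42
position: [0.5325, 0.2056, 0.082]
tool_rot: [[0.985, -0.173, 0.0], [-0.173, -0.985, -0.001], [0.001, 0.001, -1.0]]
ft_force: [-6.2, -5.2, 8.9]
grip_width: 0.0082
```

Call:
step_arm:
  steps:
    - {"xyz": [0,0,0],"turn": [0,0,0],"gripper": 0.1}
    - {"xyz": [0,0,0],"turn": [0,0,0],"gripper": 0.1}
    - {"xyz": [0,0,0],"turn": [0,0,0],"gripper": 0.1}
    - {"xyz": [0,0,0],"turn": [0,0,0],"gripper": 0.1}
    - {"xyz": [0,0,0],"turn": [0,0,0],"gripper": 0.1}
    - {"xyz": [0,0,-0.5],"turn": [0,0,0],"gripper": 0.1}
    - {"xyz": [0,0,-1],"turn": [0,0,0],"gripper": 0.1}
    - {"xyz": [0,0,-1],"turn": [0,0,0],"gripper": 0.1}
    - {"xyz": [0,0,-1],"turn": [0,0,0],"gripper": 0.1}
    - {"xyz": [0,0,-1],"turn": [0,0,0],"gripper": 0.1}
    - {"xyz": [0,0,0],"turn": [0,0,0],"gripper": 0.1}
    - {"xyz": [0,0,0],"turn": [0,0,0],"gripper": 0.1}

```text
time_s: 11.42
position: [0.5334, 0.2065, 0.262]
tool_rot: [[0.985, -0.173, 0.005], [-0.173, -0.985, 0.001], [0.005, -0.002, -1.0]]
ft_force: [-0.9, 0.5, -0.4]
grip_width: 0.0469
```

```bash
python3 - <<'E'
from h import *
s=env.observe();print(s['time_s'],s['position'],yaw(s),s['q'],s['grip_width'],s['ft_force'])
i=cams.camera_info('wrist');im,d=cams.get_image('wrist');np.savez('pics/w4.npz',im=im,d=d)
c=proj(i,[.5345,.2075,.05]);print(c);R=timer(i,im,c,60);print(ang(R['red0'],[.5345,.207]),ang(R['green'],[.5345,.207]))
cv2.imwrite('pics/w4.png',im[:,:,::-1])
E
```

```text
11.4167 [0.53335688 0.20652875 0.26204184] -9.960596525514125 [9.31076090e+00 2.34788937e+01 6.96830733e+01 3.95703759e-03
 8.65562524e+01 1.92709060e+01] 0.04686030964923202 [-0.94528395  0.51798433 -0.37043095]
(np.float64(316.30249692010494), np.float64(175.81182424113737))
green 102 [0.5389 0.2353] axis deg 171.6 ext [0.0138 0.016 ]
red0 44 [0.5382 0.2311] axis deg 80.1 ext [0.0034 0.0184]
wing 299 [0.5347 0.2111] axis deg 81.2 ext [0.0135 0.0332]
brass 321 [0.5349 0.2115] axis deg 80.2 ext [0.0137 0.0343]
81.21977666063646 81.09968151638347
```

View pics/w4.png

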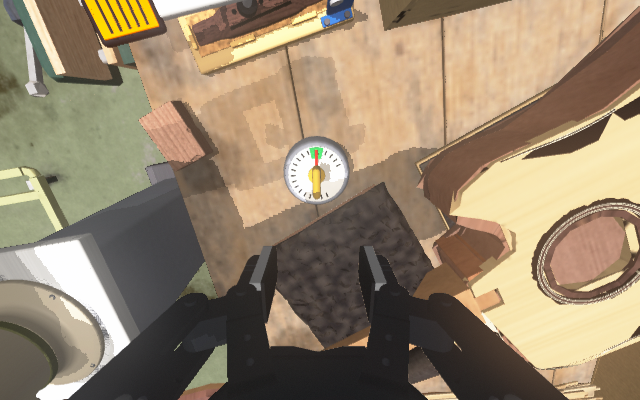

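The pointer now stands in the middle of the green (316,153), at 81.2° against 81.1°, and the key is released. Next I measure the paddle from the stored views.

```bash
python3 - <<'E'
from h import *
s=env.observe()
# w1 extrinsics were printed; rebuild
i=dict(fx=277.1455,fy=277.1455,cx=317.534,cy=200.358,extrinsics=np.array([[.33092407,-.89142088,-.30960957,.58375508],[-.94365579,-.31320905,-.10683561,.18495085],[-.00173702,.32751934,-.94484288,.40073677],[0,0,0,1]]))
im=np.load('pics/w1.npz')['im']
h=cv2.cvtColor(im,cv2.COLOR_RGB2HSV);m=cv2.inRange(h,(10,150,120),(28,255,255));m[:,130:]=0;m[:170]=0;m[240:]=0;m[:,:55]=0
m=cv2.morphologyEx(m,cv2.MORPH_CLOSE,np.ones((7,7)))
k=max(cv2.findContours(m,cv2.RETR_EXTERNAL,cv2.CHAIN_APPROX_NONE)[0],key=cv2.contourArea);b=cv2.boxPoints(cv2.minAreaRect(k));print(b.round(1))
P=np.array([ray(i,*p,.126) for p in b]);print(P.round(4),P.mean(0))
for n,u,v,z in [('leverbar near paddle',92,168,.12),('lever near pivot',113,60,.09)]: print(n,ray(i,u,v,z))
p=P[:,:2].mean(0)
T=cams.camera_info('top')
for q in [(310,225.3)]: print('top',ray(T,*q,.126))
print(to([.403,.385,.20],s))
E
```

```text
[[ 64.7 221.6]
 [ 71.6 180.3]
 [102.9 185.5]
 [ 96.  226.8]]
[[0.3803 0.4034 0.126 ]
 [0.4307 0.3989 0.126 ]
 [0.4357 0.3681 0.126 ]
 [0.3852 0.3709 0.126 ]] [0.40797527 0.38533146 0.126     ]
leverbar near paddle [0.44796368 0.38446597 0.12      ]
lever near pivot [0.55507988 0.39451361 0.09      ]
top [0.4053535  0.38472206 0.126     ]
[-3.97 -3.84  1.5 ]
```

Call:
step_arm:
  steps:
    - {"xyz": [0,0,0],"turn": [0,0,1],"gripper": -1}
    - {"xyz": [0,0,0],"turn": [0,0,1],"gripper": -1}
    - {"xyz": [0,0,0],"turn": [0,0,1],"gripper": -1}
    - {"xyz": [0,0,0],"turn": [0,0,1],"gripper": -1}
    - {"xyz": [0,0,0],"turn": [0,0,1],"gripper": -1}
    - {"xyz": [0,0,0],"turn": [0,0,1],"gripper": -1}
    - {"xyz": [0,0,0],"turn": [0,0,1],"gripper": -1}
    - {"xyz": [0,0,0],"turn": [0,0,1],"gripper": -1}
    - {"xyz": [0,0,0],"turn": [0,0,1],"gripper": -1}
    - {"xyz": [0,0,0],"turn": [0,0,1],"gripper": -1}
    - {"xyz": [0,0,0],"turn": [0,0,1],"gripper": -1}
    - {"xyz": [0,0,0],"turn": [0,0,1],"gripper": -1}
    - {"xyz": [0,0,0],"turn": [0,0,1],"gripper": -1}
    - {"xyz": [0,0,0],"turn": [0,0,1],"gripper": -1}
    - {"xyz": [0,0,0],"turn": [0,0,1],"gripper": -1}
    - {"xyz": [0,0,0],"turn": [0,0,1],"gripper": -1}
    - {"xyz": [0,0,0],"turn": [0,0,0],"gripper": -1}

```text
time_s: 12.88
position: [0.5324, 0.2063, 0.2581]
tool_rot: [[0.114, -0.994, -0.003], [-0.994, -0.114, -0.001], [0.0, 0.004, -1.0]]
ft_force: [0.5, -0.0, 0.9]
grip_width: 0.0002
```

```bash
python3 - <<'E'
from h import *
s=env.observe();print(s['time_s'],s['position'],yaw(s),s['q'][5],s['grip_width'],to([.401,.3845,.20],s))
E
```

```text
12.8833 [0.5324178  0.20625517 0.25805475] -83.47250600889801 92.77244621072906 0.00020500961569697282 [-4.8   2.75  1.46]
```

Call:
step_arm:
  steps:
    - {"xyz": [-0.8,0.46,0.2],"turn": [0,0,0],"gripper": -1}
    - {"xyz": [-0.8,0.46,0.2],"turn": [0,0,0],"gripper": -1}
    - {"xyz": [-0.8,0.46,0.2],"turn": [0,0,0],"gripper": -1}
    - {"xyz": [-0.8,0.46,0.2],"turn": [0,0,0],"gripper": -1}
    - {"xyz": [-0.8,0.46,0.3],"turn": [0,0,0],"gripper": -1}
    - {"xyz": [-0.8,0.46,0.3],"turn": [0,0,0],"gripper": -1}
    - {"xyz": [0,0,0],"turn": [0,0,0],"gripper": -1}
    - {"xyz": [0,0,0],"turn": [0,0,0],"gripper": -1}
    - {"xyz": [0,0,0],"turn": [0,0,0],"gripper": -1}

```text
time_s: 13.63
position: [0.4009, 0.3839, 0.2033]
tool_rot: [[0.118, -0.993, -0.001], [-0.993, -0.118, -0.001], [0.001, 0.001, -1.0]]
ft_force: [0.2, 0.1, 1.3]
grip_width: 0.0001
```

```bash
python3 - <<'E'
from h import *
s=env.observe();print(s['time_s'],s['position'],yaw(s),s['ft_force'])
i=cams.camera_info('wrist');im,d=cams.get_image('wrist')
print('tip over paddle',proj(i,[*s['position'][:2],.126]),'tip',proj(i,[*s['position'][:2],s['position'][2]-.019]))
h=cv2.cvtColor(im,cv2.COLOR_RGB2HSV);m=cv2.inRange(h,(10,180,150),(28,255,255))
k=max(cv2.findContours(m,cv2.RETR_EXTERNAL,cv2.CHAIN_APPROX_NONE)[0],key=cv2.contourArea);print(cv2.minAreaRect(k))
a,_=cams.get_image('scene')
cv2.imwrite('pics/w5.png',np.vstack([im[:,:,::-1][100:400],cv2.resize(a[180:300,220:400],(450,300))[:,:,::-1][:, :].copy() if 0 else cv2.copyMakeBorder(cv2.resize(a[180:300,220:400],(450,300)),0,0,0,190,cv2.BORDER_CONSTANT)[:,:,::-1]]))
E
```

```text
13.6333 [0.40088051 0.38391032 0.20330733] -83.20516136918367 [0.18781456 0.1133979  1.26108372]
tip over paddle (np.float64(317.0844186752555), np.float64(220.05371982152127)) tip (np.float64(316.9504574883737), np.float64(259.3006732282069))
((315.5, 211.0), (56.0, 39.0), 90.0)
```

View pics/w5.png

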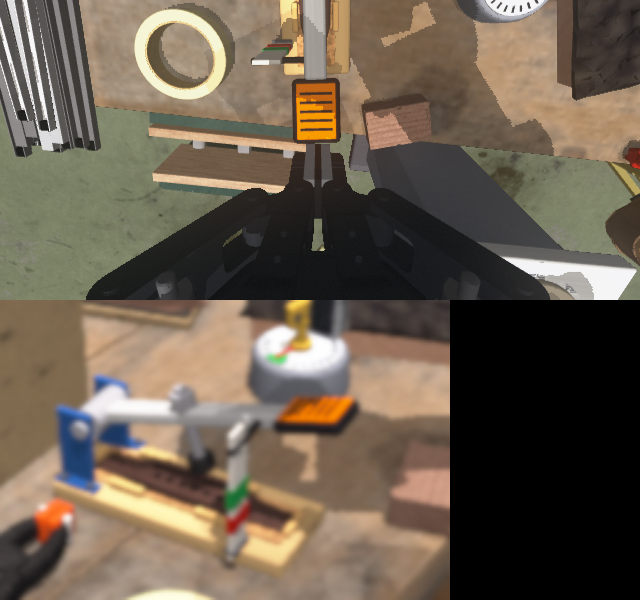

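The fingertips are lined up over the paddle (315,111 in this crop), about 6 mm to its outer side as intended. I'll go down in stages.

Call:
step_arm:
  steps:
    - {"xyz": [0,0,0.4],"turn": [0,0,0],"gripper": -1}
    - {"xyz": [0,0,0.4],"turn": [0,0,0],"gripper": -1}
    - {"xyz": [0,0,0.4],"turn": [0,0,0],"gripper": -1}
    - {"xyz": [0,0,0.2],"turn": [0,0,0],"gripper": -1}
    - {"xyz": [0,0,0.2],"turn": [0,0,0],"gripper": -1}
    - {"xyz": [0,0,0.2],"turn": [0,0,0],"gripper": -1}
    - {"xyz": [0,0,0.2],"turn": [0,0,0],"gripper": -1}
    - {"xyz": [0,0,0.15],"turn": [0,0,0],"gripper": -1}
    - {"xyz": [0,0,0],"turn": [0,0,0],"gripper": -1}
    - {"xyz": [0,0,0],"turn": [0,0,0],"gripper": -1}

```text
time_s: 14.57
position: [0.4008, 0.3842, 0.118]
tool_rot: [[0.117, -0.993, -0.0], [-0.993, -0.117, -0.0], [0.0, 0.0, -1.0]]
ft_force: [-1.1, -1.8, 4.4]
grip_width: -0.0006
```

Call:
step_arm:
  steps:
    - {"xyz": [0,0,0.15],"turn": [0,0,0],"gripper": -1}
    - {"xyz": [0,0,0.15],"turn": [0,0,0],"gripper": -1}
    - {"xyz": [0,0,0.15],"turn": [0,0,0],"gripper": -1}
    - {"xyz": [0,0,0.1],"turn": [0,0,0],"gripper": -1}
    - {"xyz": [0,0,0.05],"turn": [0,0,0],"gripper": -1}
    - {"xyz": [0,0,0],"turn": [0,0,0],"gripper": -1}
    - {"xyz": [0,0,0],"turn": [0,0,0],"gripper": -1}
    - {"xyz": [0,0,0],"turn": [0,0,0],"gripper": -1}

```text
time_s: 15.23
position: [0.3999, 0.3843, 0.0946]
tool_rot: [[0.117, -0.993, -0.001], [-0.993, -0.117, -0.0], [-0.0, 0.001, -1.0]]
ft_force: [-7.7, -2.1, 8.8]
grip_width: -0.0001
```

```bash
python3 - <<'E'
from h import *
s=env.observe();print(s['time_s'],s['position'],s['ft_force'],s['grip_width'])
im,_=cams.get_image('wrist');a,_=cams.get_image('scene')
A=cv2.resize(a[190:300,230:370],(700,550),interpolation=cv2.INTER_CUBIC);cv2.imwrite('pics/s6.png',A[:,:,::-1]);cv2.imwrite('pics/w6.png',im[:,:,::-1])
E
```

```text
15.2333 [0.39994028 0.38427677 0.09455959] [-7.74061901 -2.07816187  8.75135095] -5.8431590569378966e-05
```

View pics/s6.png

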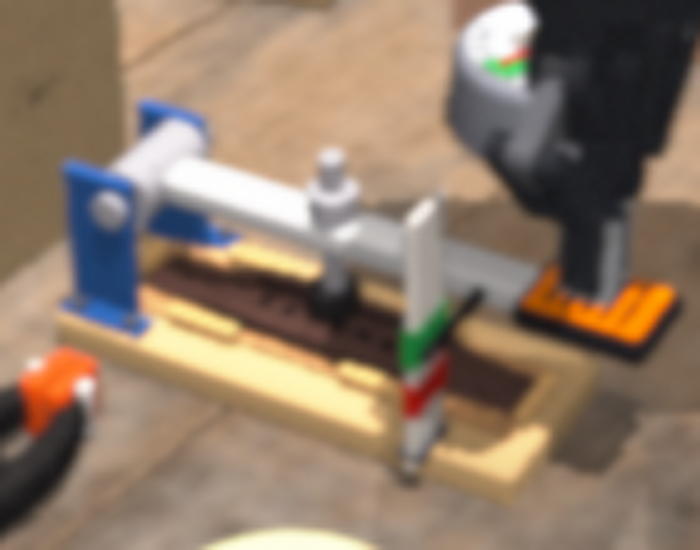

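The pointer wire (440,335) meets the middle of the green band, the foot is on the bridge, and the fingertips hold the paddle at about 75 mm. I'll hold this pose.

Call:
step_arm:
  steps:
    - {"xyz": [0,0,0],"turn": [0,0,0],"gripper": -1}
    - {"xyz": [0,0,0],"turn": [0,0,0],"gripper": -1}
    - {"xyz": [0,0,0],"turn": [0,0,0],"gripper": -1}
    - {"xyz": [0,0,0],"turn": [0,0,0],"gripper": -1}
    - {"xyz": [0,0,0],"turn": [0,0,0],"gripper": -1}
    - {"xyz": [0,0,0],"turn": [0,0,0],"gripper": -1}
    - {"xyz": [0,0,0],"turn": [0,0,0],"gripper": -1}
    - {"xyz": [0,0,0],"turn": [0,0,0],"gripper": -1}
    - {"xyz": [0,0,0],"turn": [0,0,0],"gripper": -1}
    - {"xyz": [0,0,0],"turn": [0,0,0],"gripper": -1}
    - {"xyz": [0,0,0],"turn": [0,0,0],"gripper": -1}
    - {"xyz": [0,0,0],"turn": [0,0,0],"gripper": -1}
    - {"xyz": [0,0,0],"turn": [0,0,0],"gripper": -1}
    - {"xyz": [0,0,0],"turn": [0,0,0],"gripper": -1}
    - {"xyz": [0,0,0],"turn": [0,0,0],"gripper": -1}
    - {"xyz": [0,0,0],"turn": [0,0,0],"gripper": -1}
    - {"xyz": [0,0,0],"turn": [0,0,0],"gripper": -1}
    - {"xyz": [0,0,0],"turn": [0,0,0],"gripper": -1}
    - {"xyz": [0,0,0],"turn": [0,0,0],"gripper": -1}
    - {"xyz": [0,0,0],"turn": [0,0,0],"gripper": -1}

```text
time_s: 17.0
position: [0.4, 0.3843, 0.0946]
tool_rot: [[0.117, -0.993, -0.001], [-0.993, -0.117, 0.0], [-0.0, 0.001, -1.0]]
ft_force: [-7.3, -0.6, 8.8]
grip_width: 0.0001
```

Call:
step_arm:
  steps:
    - {"xyz": [0,0,0],"turn": [0,0,0],"gripper": -1}
    - {"xyz": [0,0,0],"turn": [0,0,0],"gripper": -1}
    - {"xyz": [0,0,0],"turn": [0,0,0],"gripper": -1}
    - {"xyz": [0,0,0],"turn": [0,0,0],"gripper": -1}
    - {"xyz": [0,0,0],"turn": [0,0,0],"gripper": -1}
    - {"xyz": [0,0,0],"turn": [0,0,0],"gripper": -1}
    - {"xyz": [0,0,0],"turn": [0,0,0],"gripper": -1}
    - {"xyz": [0,0,0],"turn": [0,0,0],"gripper": -1}
    - {"xyz": [0,0,0],"turn": [0,0,0],"gripper": -1}
    - {"xyz": [0,0,0],"turn": [0,0,0],"gripper": -1}
    - {"xyz": [0,0,0],"turn": [0,0,0],"gripper": -1}
    - {"xyz": [0,0,0],"turn": [0,0,0],"gripper": -1}
    - {"xyz": [0,0,0],"turn": [0,0,0],"gripper": -1}

```text
time_s: 18.08
position: [0.3999, 0.3843, 0.0946]
tool_rot: [[0.117, -0.993, -0.001], [-0.993, -0.117, 0.0], [-0.0, 0.001, -1.0]]
ft_force: [-5.7, -1.2, 8.3]
grip_width: -0.0001
```

```bash
python3 - <<'E'
from h import *
s=env.observe();print(s['time_s'],s['position'],s['ft_force'])
order.close_job()
E
```

```text
18.0833 [0.39993027 0.38429995 0.09464353] [-5.66053274 -1.22453616  8.30704288]
the job is handed in; nothing more can be done
```

I wound the timer into the green and let it go, then held the press lever down in the green for about 2.8 s. I handed the job in at 18.1 s, still holding the lever; no verdict was reported.

- **Timer:** I wound the key clockwise about 140° in one grip, in three part turns. After release, the wrist picture put the red pointer at 81.2° and the green's centre at 81.1°, so it stands in the middle of the green.
- **Press:** The closed fingertips push the paddle down to about 75 mm above the bench with about 8.5 N. The pointer wire meets the green band on the gauge and the rubber foot is on the bridge. The height held to within 0.1 mm over the hold.
- **Disagreements:** The key's axis turned out to be about 2 mm off my first estimate, which put up to about 15 N of side load on the wing while winding. A steady sideways force of 6–8 N also shows at the paddle.
- **Not checked:** I made no contact with the offcut, tape or clamp that I know of, but I did not measure their positions again at the end.

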